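Put the last biscuit away and clip the keeper shut

TASK

Put the leftover biscuit from the tray neatly centred on top of the stack in the biscuit keeper, then set the clear cover over the stack and press it down at both ends until it has clicked fully home under both catches. Leave the glasses, teapot and teaspoons where they are.

Things in the scene. Friction and masses are not known exactly. Their poses are not given: they have to be found in the camera images.
- keeper: Base of the biscuit keeper, white plastic, 0.6 kg, loose on the counter, may be turned. Slab 160 mm (its x) by 116 mm (its y), 16 mm high: its top is the ledge for the cover's flange. Origin: centre of the underside, z up. A teal spring catch stands at each x end (see the joints).
- keeper_floor (a point): Centre of the keeper's sunken floor on which the biscuits are stacked, 20 mm above the counter. Round it runs a raised lip, 34 mm high, 131 x 88 mm outside, 119 x 76 mm inside, its outer top edge sloped 4.5 mm to guide the cover, whose dome goes round the outside of the lip.
- cover: Loose clear cover (lid) of the keeper, 0.14 to 0.23 kg, standing open side down. Teal flange 160 mm (its x) by 116 mm (its y), 4 mm thick; clear box dome 140 x 98 mm outside, 134 x 92 inside, flat top 53 mm above the underside (50 inside). Fits the keeper either way round, long side on long side, 1.5 to 2 mm play. Origin: centre of the underside, z up.
- cover_grip (a point): Middle of the teal grip bar on the cover's top: 56 mm along the cover's x, 14 mm wide along y, from 53 to 79 mm above the underside; this point is at 66 mm.
- press_a (a point): On the cover's flat top, 55 mm from its middle towards its +x end: a good place to press that end down; about 7 to 12 N there clicks it (the other end stays up until it is pressed in turn). Height over the counter: 78 to 83 mm with the cover laid loose on the catches' bevels, 69 mm once clicked home with the flange on the ledge.
- press_b (a point): The same towards the cover's -x end.
- catch_a (a joint): Angle of the spring catch at the keeper's +x end: 0 at rest (upright), about 0.15 as the cover's flange pushes it outward, back to 0 once the flange has clicked under its hook. The catch is 34 mm wide along y, 34 mm high, 76 to 91 mm from the keeper's middle; its bevelled top guides the flange in.
- catch_b (a joint): the same for the catch at the keeper's -x end
- biscuit: the leftover biscuit: a hard flat golden-brown disc, 62 mm in diameter, 10 mm thick, 25 g, lying flat on the floor of the tray. Origin: centre of its underside, z up.
- stack_top: upper one of the two like biscuits already stacked on the keeper's floor (62 x 10 mm; its upper face is 40 mm above the counter). Origin: centre of its underside.
- stack_low: the lower biscuit of the stack, lying on the keeper's floor. Origin: centre of its underside.
- tray: square red plastic tray, 270 x 270 mm, 18 mm high rim, walls and floor 5 mm thick, 0.5 kg, loose. Origin: centre of its underside. The two glasses stand on its +x half, a teaspoon lies along each y side, the biscuit lies by itself in its -x half, 0 to 55 mm from the middle.
- glass_a: waisted clear tea glass, 57 mm wide, 86 mm high, standing on the tray; bystander. Origin: centre of its underside.
- glass_b: the other tea glass, same size, standing on the tray; bystander
- teapot: white porcelain teapot, body 136 mm in diameter, 134 mm high with its clipped lid, spout and handle reach 115 mm from the middle; bystander. Origin: centre of its underside.
- spoon_a: metal teaspoon, 116 mm long, 24 mm wide, 5 mm high, lying on the tray along its +y side; bystander. Origin: near its middle.
- spoon_b: the other teaspoon, same size, along the tray's -y side; bystander
There are look-alikes about, which are no part of the job. Several things have the shape of the cover; the one meant has the colours described above. What is shaped like the biscuit but green is not meant.

How it is judged:
On the way:
1. the leftover biscuit lies flat on the stack (horizontal distance between biscuit and stack_top below 0.012 m and z of biscuit in the frame of keeper between 0.037 and 0.043 m and angle between biscuit's own z axis and vertical below 0.1 rad), for 0.2 s.
At the end, for the whole second after the job is handed in: Keeper level on the counter; cover down on the ledge at both ends (2.5 mm), centred (6 mm), in line (0.09 rad), both catches sprung back; inside, the leftover biscuit lies flat on the other two, within 12 mm of the one below and 16 mm of the middle, those within 14 mm of the middle; all at rest (all of step 1 and z of press_a in the frame of keeper between 0.0665 and 0.0715 m and z of press_b in the frame of keeper between 0.0665 and 0.0715 m and horizontal distance between cover and keeper below 0.006 m and angle between the x axis of cover and the x axis of keeper, either way round below 0.09 rad and value of joint each of catch_a, catch_b below 0.05 rad and horizontal distance between biscuit and keeper below 0.016 m and horizontal distance between each of stack_top, stack_low and keeper below 0.014 m and angle between keeper's own z axis and vertical below 0.05 rad and height (world z) of keeper below 0.005 m and linear speed of each of keeper, cover below 0.02 m/s); the robot touches nothing.
It fails at once if a glass is shifted more than 40 mm or tipped (distance of any of glass_a, glass_b from where it was at the start of the episode above 0.04 m or angle between any of glass_a, glass_b's own z axis and vertical above 0.5 rad).
It fails at once if the teapot is shifted more than 40 mm or tipped (distance of teapot from where it was at the start of the episode above 0.04 m or angle between teapot's own z axis and vertical above 0.3 rad).
It fails at once if a teaspoon is shifted more than 40 mm (distance of any of spoon_a, spoon_b from where it was at the start of the episode above 0.04 m).
It also fails if it takes over 61 s, if anything falls off the work surface, if the arm or the gripper's body presses on something with over 40 N, if the wrist force passes 120 N, or if a joint passes its speed limit or range.

ROBOT

A 6-joint arm with a two-finger parallel gripper is mounted at the origin on the work surface. World frame = base frame: x ahead of the robot, y to its left, z up, the work surface at z = 0. Lengths are in m, angles in rad, forces in N, time in s.
With the tool pointing down it reaches from about 0.325 to 0.9 m from the base axis. Payload 6.1 kg.
Tool frame: the origin (TCP) lies midway between the tips of the shut fingers; the grasp point (between the pads) lies 19 mm behind it; y points along the fingers, z is the direction in which the jaws open and shut, and the axes are right-handed (so a half turn about y gives the same grasp; the last joint's range is limited). The gripper opens to 85 mm and grips with 20 to 120 N. Pads are 22 mm wide; open, the fingers measure 114 mm over their backs; the gripper's body (76 mm by 85 mm) begins 54 mm behind the grasp point. The pads swing forward as they close: fully open they stand 13 mm farther back than shut.
Start: joints at [1.103, 0.22, 1.526, -0, 1.395, -0.126], TCP at [0.209, 0.589, 0.231] pointing down, gripper open.
Joint ranges: [-2.98, 2.98], [-0.91, 2.08], [0.09, 2.57], [-1.24, 4.39], [0.2, 2.65], [-2.68, 2.68]. Speed limits (rad/s): [2.57, 2.57, 3.01, 3.14, 3.14, 3.14].

INTERFACE

Orientations are given as a rotation vector (axis times angle).
In Python, from workcell import manip, viewer gives the robot as it stands.
- The arm moves only by the tool move_arm, never from a script. Its argument "deltas" is a list that holds one entry, the list of rows, each a list of 7 numbers: the shift along the tool's x, y, z as a fraction of full scale, then the turn, a rotation vector about the tool's x, y, z as a fraction of full scale, then the opening, from 0 (shut) to 1 (fully open). A call has 1 to 10 rows; each row shifts and turns the commanded pose from where the row before left it, along the tool's axes as they then stand; what a row does not reach is not made up. Full scale, the value 1, is 0.05 m for a shift and pi/4 rad for a turn. A row lasts 1/12 s, in which the tool goes at most 41.7 mm and 7.16 degrees, less where a joint would pass 70% of its speed; a pose out of reach is approached as far as the arm can. A call with a number of a shift or a turn outside -1 to 1 is refused whole. A call with a gripper value outside its range is refused whole. The fingers move at their own pace and stop on an object; "squeeze" is the grip in N (left out, the last holds). Time passes only in rows, so rows that do not move let the fingers close. It gives the time, the measured TCP pose, the force and the opening at its end, in the units of the state.
- manip.get_state(): the state, without advancing time (a new reading comes with each control period).
- viewer.capture(name): name is "side" or "top" or "wrist"; returns (picture, depth): 400x640x3 uint8, blue, green, red; 400x640 float32, m along the optical axis (not along the pixel's ray), 0 where there is no reading.
- viewer.camera_info(name): a dict with "fx", "fy", "cx", "cy" (pixels), "world_from_camera" (4x4, takes a point from camera to world coordinates); the wrist camera has in their place "mount" (4x4, takes a point from camera to tool coordinates, whose origin is the TCP and whose axes are the tool frame's). Camera axes: x right, y down, z forward; pixel columns grow to the right and rows downward; lengths in m; the calibration is good to about 2 mm. A picture is of the moment at which its call begins: read the wrist's pose just before it. camera_info takes no time and is no camera call.
- manip.sign_off(): hands the job in, once; it reports no verdict.
The state is a dict: "time": time; "qpos": joint angles; "joint_velocities": joint speeds; "effort": joint torques, N m; "tcp_pos": TCP position; "orientation": TCP orientation; "contact_force": force on the tool from outside, world axes, zero at the start; "wrist_torque": the same for the moment, N m; "width": finger opening in m.
Only numpy, scipy, OpenCV 4.12 (cv2) and the standard library are available. Lean on these libraries where they do the work, as an engineer would, in place of code of your own. Each camera call takes 0.05 s, during which the arm holds its last target. There are 200 camera calls.

## Working session

There is one attempt and no reset: what is moved stays moved. The work goes in short steps, Python scripts to look and compute and a tool call to move; the robot and the scene stay as the last step left them, time stands still between calls to the robot, and variables do not carry over. Pictures are saved under pics/ and viewed, about 8 in all and at most 12, crops included, and the job is handed in when it is done.

Besides the shell and the picture viewer there is one more tool, called after "Request:" as a command line: name --argument value ..., lists and objects as JSON in quotes. move_arm: Moves the arm, as the interface text tells. Shift numbers are shares of 0.05 m and turn numbers shares of pi/4 rad, none past 1 either way. Its arguments: {"type":"object","properties":{"deltas":{"type":"array"},"squeeze":{"type":"number"}},"required":["deltas"]}

```bash
mkdir -p pics; ls; cat > h.py <<'E'
import numpy as np, cv2
from scipy.spatial.transform import Rotation as R
from workcell import manip, viewer
def T(s):
    M=np.eye(4); M[:3,:3]=R.from_rotvec(s["orientation"]).as_matrix(); M[:3,3]=s["tcp_pos"]; return M
def cap(n):
    s=manip.get_state(); im,d=viewer.capture(n); c=viewer.camera_info(n)
    W=T(s)@np.array(c["mount"]) if n=="wrist" else np.array(c["world_from_camera"])
    return im,d,c,W
def ray(c,W,u,v,z):
    d=W[:3,:3]@np.array([(u-c["cx"])/c["fx"],(v-c["cy"])/c["fy"],1]); o=W[:3,3]
    return o+d*(z-o[2])/d[2]
def cloud(d,c,W):
    v,u=np.indices(d.shape); p=np.stack([(u-c["cx"])/c["fx"]*d,(v-c["cy"])/c["fy"]*d,d],-1)
    return p@W[:3,:3].T+W[:3,3]
E
python3 - <<'E'
from h import *
for n in ("top","side"):
    im,d,c,W=cap(n); cv2.imwrite(f"pics/{n}0.png",im); np.savez(f"{n}0.npz",im=im,d=d,W=W,c=[c[k] for k in("fx","fy","cx","cy")])
    print(n,W.round(3).tolist(),c["fx"])
s=manip.get_state();print(s); print(T(s).round(3)); print(viewer.camera_info("wrist"))
E
```

```text
pics
top [[0.015, -0.983, 0.183, 0.246], [-1.0, -0.016, -0.007, -0.015], [0.01, -0.183, -0.983, 1.655], [0.0, 0.0, 0.0, 1.0]] 501.3542776395538
side [[0.987, -0.099, 0.13, 0.397], [-0.163, -0.548, 0.82, -0.926], [-0.01, -0.831, -0.557, 0.694], [0.0, 0.0, 0.0, 1.0]] 379.01013517085255
{'time': 0.1, 'qpos': array([ 1.10287202e+00,  2.21178965e-01,  1.52752009e+00, -6.19490059e-06,
        1.39470693e+00, -1.26148421e-01]), 'joint_velocities': array([ 0.00055535, -0.00233132, -0.00070861,  0.00158761, -0.00031033,
        0.00238137]), 'effort': array([ 1.66516427e-03, -4.98243463e+01, -3.90548694e+01, -1.95380949e-04,
        5.69532160e-03,  2.64954036e-05]), 'tcp_pos': array([0.20925507, 0.58833492, 0.23027663]), 'orientation': array([-1.55584612,  0.26867091, -0.26784289]), 'contact_force': array([ 0.39986479, -0.43084817, -0.0606134 ]), 'wrist_torque': array([-0.01311309, -0.02516021,  0.02718735]), 'width': 0.08527512560600631}
[[ 0.942 -0.001  0.335  0.209]
 [-0.335 -0.002  0.942  0.588]
 [-0.    -1.    -0.002  0.23 ]
 [ 0.     0.     0.     1.   ]]
{'fx': 318.8390195302391, 'fy': 318.8390195302391, 'cx': 322.1236458374845, 'cy': 194.93558330397465, 'mount': array([[-7.62558513e-04,  9.62282544e-01,  2.72050957e-01,
        -7.05311305e-02],
       [ 1.45728299e-03, -2.72049678e-01,  9.62282105e-01,
        -1.42406063e-01],
       [ 9.99998647e-01,  1.13025164e-03, -1.19486419e-03,
         9.12760334e-06],
       [ 0.00000000e+00,  0.00000000e+00,  0.00000000e+00,
         1.00000000e+00]])}
```

View pics/top0.png

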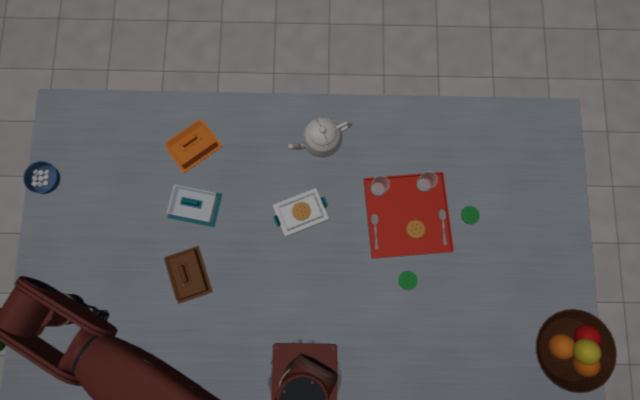

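View pics/side0.png

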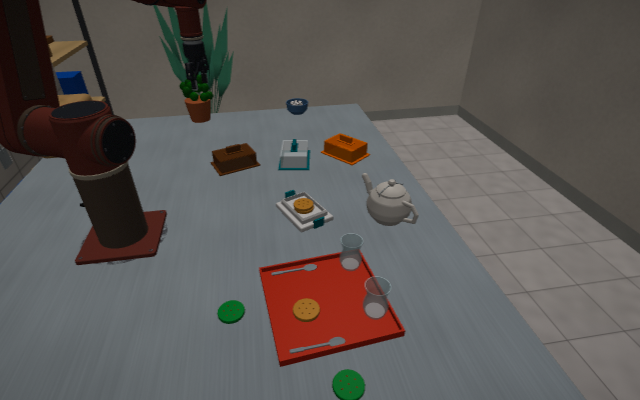

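Candidates in the top view:
- **Biscuit:** golden disc on the tray (416,229). Not the green discs (470,215) and (408,281), nor the stack (301,211).
- **Cover:** clear and teal (193,204). Not the orange one (193,146) or the brown one (188,274).
- **Keeper:** (301,212).

I'll measure these and check them in one close crop.

```bash
python3 - <<'E'
from h import *
z=np.load("top0.npz"); im=z["im"];W=z["W"];c=dict(zip(("fx","fy","cx","cy"),z["c"]))
hsv=cv2.cvtColor(im,cv2.COLOR_BGR2HSV)
def blobs(lo,hi,box,zz,name,mn=15):
    m=cv2.inRange(hsv,lo,hi); k=np.zeros_like(m); x0,y0,x1,y1=box; k[y0:y1,x0:x1]=m[y0:y1,x0:x1]
    n,l,st,ce=cv2.connectedComponentsWithStats(k)
    for i in range(1,n):
        if st[i,4]<mn: continue
        ys,xs=np.where(l==i); P=np.array([ray(c,W,a,b,zz)[:2] for a,b in zip(xs,ys)])
        (cx,cy),(w,h),a=cv2.minAreaRect((P*1000).astype(np.float32)); bx=cv2.boxPoints(((cx,cy),(w,h),a))
        e=max([bx[1]-bx[0],bx[2]-bx[1]],key=np.linalg.norm)
        print(name,ce[i].round(1),"mean",P.mean(0).round(4),"rect",round(cx,1),round(cy,1),round(w,1),round(h,1),"yaw",round(np.degrees(np.arctan2(e[1],e[0]))%180,1))
print("biscuit hsv",hsv[229,416],"keeper",hsv[195,283],"cover",hsv[203,192],"grn",hsv[215,470])
blobs((8,80,80),(28,255,255),(380,205,435,245),.015,"biscuit")
blobs((8,80,80),(28,255,255),(270,185,335,240),.040,"stack")
blobs((80,80,40),(100,255,255),(150,175,230,235),.004,"cover flange+grip")
blobs((80,80,40),(100,255,255),(178,193,206,212),.079,"grip")
blobs((80,80,40),(100,255,255),(260,175,340,240),.034,"catch",6)
blobs((0,0,120),(180,60,255),(265,180,335,240),.016,"keeper")
blobs((0,150,60),(6,255,255),(350,160,470,270),.018,"tray")
A=cv2.resize(im[175:245,150:230],None,fx=4,fy=4);B=cv2.resize(im[175:245,262:342],None,fx=4,fy=4);C=cv2.resize(im[195:265,376:456],None,fx=4,fy=4)
cv2.imwrite("pics/crop.png",np.hstack([cv2.resize(x,(266,233)) for x in(A,B,C)]))
E
```

```text
biscuit hsv [ 16 156 121] keeper [107  20 114] cover [ 93 197  70] grn [ 62 139  88]
biscuit [415.2 228.8] mean [ 0.4708 -0.357 ] rect 471.1 -357.3 60.0 59.8 yaw 44.8
stack [301.  210.6] mean [0.5214 0.0206] rect 521.8 19.1 56.4 55.6 yaw 0.9
cover flange+grip [202.1 214.9] mean [0.5077 0.3501] rect 539.8 376.9 157.8 114.7 yaw 79.6
cover flange+grip [191.  202.3] mean [0.5497 0.3897] rect 550.0 389.9 68.7 23.8 yaw 79.5
grip [191.  202.3] mean [0.5359 0.3713] rect 536.2 371.5 65.5 22.7 yaw 79.5
catch [324.  201.5] mean [ 0.554  -0.0543] rect 554.0 -54.3 32.8 12.3 yaw 22.2
catch [276.3 220.5] mean [0.4883 0.1008] rect 488.6 100.8 32.5 11.3 yaw 19.9
keeper [299.6 211.3] mean [0.5231 0.0257] rect 523.7 24.4 115.9 159.9 yaw 112.9
tray [407.6 217.2] mean [ 0.5095 -0.3321] rect 519.7 -332.5 266.5 267.4 yaw 95.6
```

View pics/crop.png

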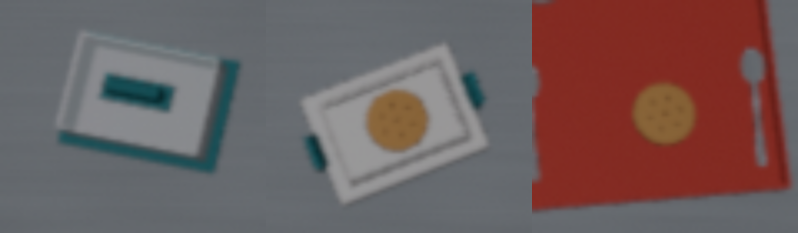

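The crop confirms it: teal/clear cover, white keeper with teal catches and two biscuits, golden biscuit alone on the red tray. First I turn the tool to yaw −67° (jaws along the keeper's y), then travel along tool x.

Request:
move_arm --deltas '[[[0,0,0,0,0.15,0,1],[0,0,0,0,0.15,0,1],[0,0,0,0,0.15,0,1],[0,0,0,0,0.15,0,1],[0,0,0,0,0.15,0,1],[0,0,0,0,0.15,0,1],[0,0,0,0,0.15,0,1]]]' --squeeze 40

```text
time: 0.68
tcp_pos: [0.2093, 0.5885, 0.2306]
orientation: [-1.373, 0.911, -0.911]
contact_force: [0.2, -0.3, -0.7]
width: 0.0854
```

Request:
move_arm --deltas '[[[0.8,0,0.1,0,0,0,1],[0.8,0,0.1,0,0,0,1],[0.8,0,0.1,0,0,0,1],[0.8,0,0.1,0,0,0,1],[0.8,0,0.1,0,0,0,1],[0.8,0,0,0,0,0,1],[0.8,0,0,0,0,0,1],[0.8,0,0,0,0,0,1],[0.8,0,0,0,0,0,1],[0.8,0,0,0,0,0,1]]]'

```text
time: 1.52
tcp_pos: [0.3899, 0.2291, 0.2311]
orientation: [-1.374, 0.906, -0.906]
contact_force: [1.0, 0.6, -0.4]
width: 0.0853
```

```bash
cat >> h.py <<'E'
def go(p,yaw):
    "units to go from present pose to tool-down pose at p, yaw of tool x in deg (translation in present tool axes)"
    s=manip.get_state(); M=T(s); R0=M[:3,:3]
    a=np.radians(yaw); Rt=np.column_stack([[np.cos(a),np.sin(a),0],[0,0,-1],[-np.sin(a),np.cos(a),0]])
    sh=R0.T@(np.array(p)-M[:3,3])/.05; rv=R.from_matrix(R0.T@Rt).as_rotvec()/(np.pi/4)
    print("t",round(s["time"],2),"pos",M[:3,3].round(4),"yaw",round(np.degrees(np.arctan2(R0[1,0],R0[0,0])),2),"F",s["contact_force"].round(1),"w",round(s["width"],4),"q",s["qpos"].round(2))
    print("shift units",sh.round(3),"turn units",rv.round(4))
E
python3 -c "
from h import *
go([.471,-.357,.15],-67)"
```

```text
t 1.52 pos [0.3899 0.2291 0.2311] yaw -66.81 F [ 1.   0.6 -0.4] w 0.0853 q [ 0.36 -0.21  1.96 -0.    1.39 -0.05]
shift units [11.413  1.622 -3.124] turn units [ 0.0001  0.0041 -0.    ]
```

Request:
move_arm --deltas '[[[0.78,0,-0.2,0,0,0,1],[0.78,0,-0.2,0,0,0,1],[0.78,0,-0.2,0,0,0,1],[0.78,0,-0.2,0,0,0,1],[0.78,0,-0.2,0,0,0,1],[0.78,0,-0.2,0,0,0,1],[0.78,0,-0.2,0,0,0,1],[0.78,0,-0.2,0,0,0,1],[0.78,0.2,-0.2,0,0,0,1],[0.78,0.2,-0.2,0,0,0,1]]]'

```text
time: 2.35
tcp_pos: [0.4515, -0.1693, 0.2116]
orientation: [-1.373, 0.905, -0.908]
contact_force: [0.9, 0.5, -0.4]
width: 0.0851
```

Request:
move_arm --deltas '[[[0.75,0.2,-0.22,0,0,0,1],[0.75,0.2,-0.22,0,0,0,1],[0.75,0.2,-0.22,0,0,0,1],[0.75,0.2,-0.22,0,0,0,1],[0.61,0.2,-0.2,0,0,0,1],[0,0,0,0,0,0,1],[0,0,0,0,0,0,1]]]'

```text
time: 2.93
tcp_pos: [0.4715, -0.355, 0.1594]
orientation: [-1.372, 0.911, -0.906]
contact_force: [-0.1, 0.0, 0.9]
width: 0.0854
```

```bash
python3 - <<'E'
from h import *
go([.471,-.357,.15],-67)
im,d,c,W=cap("wrist"); cv2.imwrite("pics/w1.png",im)
hsv=cv2.cvtColor(im,cv2.COLOR_BGR2HSV); m=cv2.inRange(hsv,(9,70,60),(28,255,255))
n,l,st,ce=cv2.connectedComponentsWithStats(m)
for i in range(1,n):
    if st[i,4]<200: continue
    ct=max(cv2.findContours((l==i).astype(np.uint8),0,2)[0],key=len)[:,0]
    P=np.array([ray(c,W,a,b,.015)[:2] for a,b in ct]); (x,y),r=cv2.minEnclosingCircle((P*1000).astype(np.float32))
    print(st[i],ce[i].round(1),"centre",x,y,"r",r)
    zz=cloud(d,c,W)[l==i][:,2]; print("z",np.median(zz[zz>-.1]))
E
```

```text
t 2.93 pos [ 0.4715 -0.355   0.1594] yaw -66.99 F [-0.1  0.   0.9] w 0.0854 q [-0.78  0.2   1.69  0.    1.26 -1.18]
shift units [ 0.033  0.187 -0.025] turn units [ 0.0015  0.0002 -0.0043]
[ 291  154   67   66 3453] [323.7 186.2] centre 472.96734619140625 -358.0317687988281 r 31.46766471862793
z 0.01465866540245836
```

View pics/w1.png

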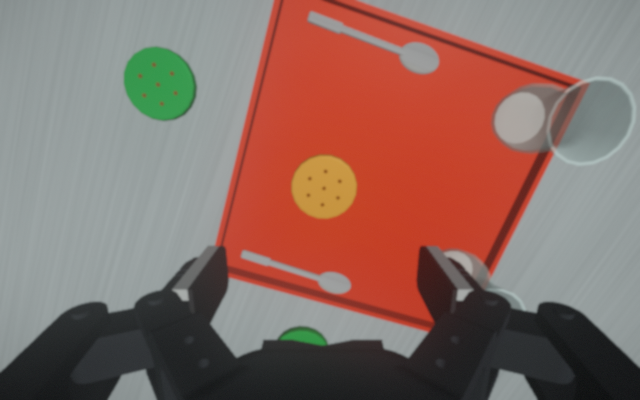

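Golden biscuit at (324,187), r 31.5 mm, z 14.7 mm, matching the description. I check glass clearance with the next correction.

```bash
python3 - <<'E'
from h import *
c=viewer.camera_info("wrist"); W=T(manip.get_state())@c["mount"]
for u,v in((463,268),(521,118)): print("glass",ray(c,W,u,v,.005).round(3))
print("spoon",ray(c,W,334,282,.008).round(3), ray(c,W,245,256,.008).round(3))
go([.473,-.358,.001],-67)
E
```

```text
glass [ 0.641 -0.382  0.005]
glass [ 0.614 -0.23   0.005]
spoon [ 0.524 -0.448  0.008] [ 0.429 -0.457  0.008]
t 2.98 pos [ 0.472  -0.354   0.1602] yaw -66.91 F [0.2 0.7 0.2] w 0.0854 q [-0.78  0.2   1.69  0.    1.26 -1.18]
shift units [ 0.09   3.184 -0.012] turn units [ 0.0008  0.002  -0.0031]
```

Request:
move_arm --deltas '[[[0.09,0.7,0,0,0,0,1],[0,0.7,0,0,0,0,1],[0,0.7,0,0,0,0,1],[0,0.5,0,0,0,0,1],[0,0.25,0,0,0,0,1],[0,0.2,0,0,0,0,1],[0,0,0,0,0,0,1],[0,0,0,0,0,0,1]]]'

```text
time: 3.65
tcp_pos: [0.4754, -0.3585, 0.0101]
orientation: [-1.374, 0.905, -0.907]
contact_force: [0.5, -1.1, 0.4]
width: 0.0856
```

```bash
python3 -c "
from h import *
go([.473,-.358,.001],-67)"
```

```text
t 3.65 pos [ 0.4754 -0.3585  0.0101] yaw -66.79 F [ 0.5 -1.1  0.4] w 0.0856 q [-0.78  0.4   1.75  0.    0.99 -1.18]
shift units [-0.027  0.182 -0.04 ] turn units [-0.0009  0.0046  0.0019]
```

Request:
move_arm --deltas '[[[-0.02,0.16,-0.04,0,0,0,1],[0,0,0,0,0,0,1],[0,0,0,0,0,0,0.7],[0,0,0,0,0,0,0.6],[0,0,0,0,0,0,0.5],[0,0,0,0,0,0,0.5],[0,0,0,0,0,0,0.5],[0,0,0,0,0,0,0.5]]]' --squeeze 30

```text
time: 4.32
tcp_pos: [0.4727, -0.3587, 0.002]
orientation: [-1.374, 0.906, -0.907]
contact_force: [-1.3, 1.0, 6.3]
width: 0.0604
```

Request:
move_arm --deltas '[[[0,-0.3,0,0,0,0,0.5],[0,-0.6,0,0,0,0,0.5],[0,-0.7,0,0,0,0,0.5],[0,-0.7,0,0,0,0,0.5],[0,0,0,0,0,0,0.5]]]'

```text
time: 4.73
tcp_pos: [0.476, -0.3618, 0.1244]
orientation: [-1.376, 0.896, -0.917]
contact_force: [1.5, -1.0, 0.5]
width: 0.0601
```

```bash
python3 -c "
from h import *
go([.5218,.0225,.13],-67)
im,d,c,W=cap('wrist'); cv2.imwrite('pics/w2.png',im)"
```

```text
t 4.73 pos [ 0.476  -0.3618  0.1244] yaw -66.83 F [ 1.5 -1.   0.5] w 0.0601 q [-0.78  0.24  1.71  0.    1.18 -1.19]
shift units [-6.705 -0.175  3.867] turn units [-0.0064  0.0038  0.0156]
```

View pics/w2.png

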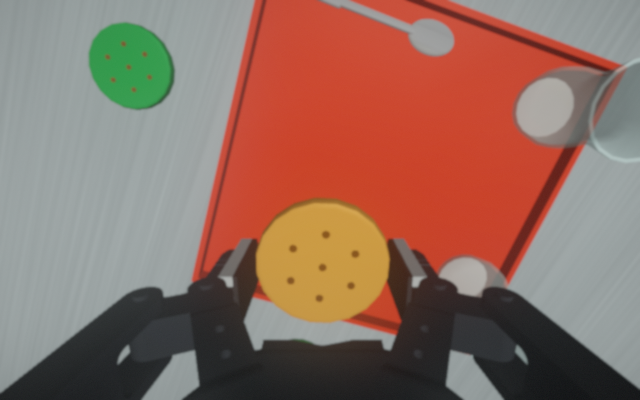

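The biscuit is held level between the pads at (323,261), width 60 mm. I stop about 75 mm short of the keeper to look past it.

Request:
move_arm --deltas '[[[-0.58,-0.2,0.43,0,0,0,0.5],[-0.58,-0.2,0.43,0,0,0,0.5],[-0.58,-0.2,0.43,0,0,0,0.5],[-0.58,-0.2,0.43,0,0,0,0.5],[-0.58,-0.2,0.43,0,0,0,0.5],[-0.58,-0.2,0.43,0,0,0,0.5],[-0.58,0,0.43,0,0,0,0.5],[-0.58,0,0.43,0,0,0,0.5],[-0.58,0,0.43,0,0,0,0.5],[0,0,0,0,0,0,0.5]]]'

```text
time: 5.62
tcp_pos: [0.5475, -0.0362, 0.1746]
orientation: [-1.373, 0.905, -0.9]
contact_force: [0.5, -0.2, 0.2]
width: 0.0601
```

Request:
move_arm --deltas '[[[0,0,0,0,0,0,0.5],[0,0,0,0,0,0,0.5],[0,0,0,0,0,0,0.5]]]'

```text
time: 5.87
tcp_pos: [0.547, -0.0431, 0.1751]
orientation: [-1.374, 0.908, -0.907]
contact_force: [-0.1, 0.4, -0.5]
width: 0.0601
```

```bash
cat > look.py <<'E'
from h import *
import sys
def circ(im,d,c,W):
    hsv=cv2.cvtColor(im,cv2.COLOR_BGR2HSV); m=cv2.inRange(hsv,(9,70,60),(28,255,255))
    n,l,st,ce=cv2.connectedComponentsWithStats(m)
    for i in range(1,n):
        if st[i,4]<300: continue
        zz=cloud(d,c,W)[l==i][:,2]; z=np.median(zz)
        ct=max(cv2.findContours((l==i).astype(np.uint8),0,2)[0],key=len)[:,0]
        P=np.array([ray(c,W,a,b,z)[:2] for a,b in ct]); (x,y),r=cv2.minEnclosingCircle((P*1000).astype(np.float32))
        print("gold",ce[i].round(0),"centre",round(x,1),round(y,1),"r",round(r,1),"z",z.round(4))
def catches(im,c,W):
    hsv=cv2.cvtColor(im,cv2.COLOR_BGR2HSV); m=cv2.inRange(hsv,(80,80,30),(100,255,255))
    n,l,st,ce=cv2.connectedComponentsWithStats(m)
    for i in range(1,n):
        if st[i,4]>150: print("teal",st[i],ce[i].round(1),ray(c,W,*ce[i],.03).round(4))
if __name__=="__main__":
    im,d,c,W=cap("wrist"); cv2.imwrite(f"pics/{sys.argv[1]}.png",im); circ(im,d,c,W); catches(im,c,W)
    go([.5218,.0225,.10],-67)
E
python3 look.py w3
```

```text
gold [327. 106.] centre 522.9 20.3 r 30.2 z 0.0396
gold [322. 261.] centre 545.7 -42.9 r 31.4 z 0.1878
teal [311   0  39   8 283] [330.3   3.3] [0.4933 0.0949 0.03  ]
teal [312 189  34  12 245] [329.5 193.2] [ 0.5558 -0.05    0.03  ]
t 5.92 pos [ 0.547  -0.0433  0.1753] yaw -66.93 F [ 0.1 -1.  -0.3] w 0.0601 q [-0.22  0.09  1.78 -0.    1.27 -0.63]
shift units [-1.408  1.506  0.053] turn units [ 0.0011  0.0016 -0.0003]
```

View pics/w3.png

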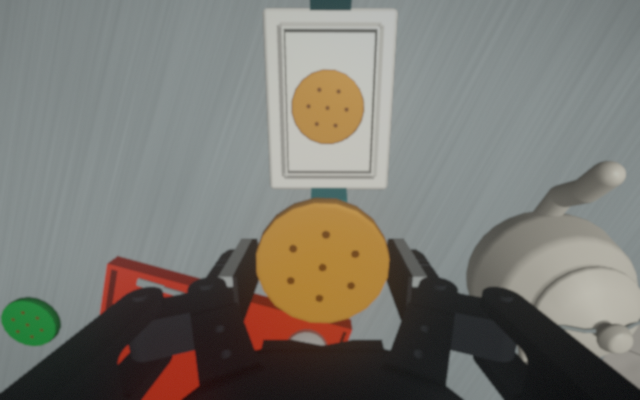

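Stack top is at (327,106), world (0.523, 0.020); keeper centre is about (0.523, 0.0235). I target the biscuit between them.

Request:
move_arm --deltas '[[[-0.4,0.1,0.03,0,0,0,0.5],[-0.5,0.4,0.03,0,0,0,0.5],[-0.46,0.5,0.02,0,0,0,0.5],[0,0.5,0,0,0,0,0.5],[0,0.5,0,0,0,0,0.5],[0,0.3,0,0,0,0,0.5],[0,0.2,0,0,0,0,0.5],[0,0,0,0,0,0,0.5],[0,0,0,0,0,0,0.5],[0,0,0,0,0,0,0.5]]]'

```text
time: 6.75
tcp_pos: [0.5255, 0.0213, 0.0521]
orientation: [-1.373, 0.905, -0.909]
contact_force: [-0.0, -0.2, -0.8]
width: 0.0601
```

```bash
python3 -c "
from h import *
go([.524,.021,.0385],-67)"
```

```text
t 6.75 pos [0.5255 0.0213 0.0521] yaw -66.89 F [-0.  -0.2 -0.8] w 0.0601 q [-0.11  0.19  1.92 -0.    1.02 -0.51]
shift units [-0.007  0.271 -0.031] turn units [-0.0023  0.0025  0.0013]
```

Request:
move_arm --deltas '[[[0,0.1,-0.03,0,0,0,0.5],[0,0.1,0,0,0,0,0.5],[0,0.07,0,0,0,0,0.5],[0,0,0,0,0,0,0.5],[0,0,0,0,0,0,0.5]]]'

```text
time: 7.17
tcp_pos: [0.5229, 0.0215, 0.0372]
orientation: [-1.374, 0.907, -0.906]
contact_force: [0.1, -0.2, -0.4]
width: 0.06
```

Request:
move_arm --deltas '[[[0,0,0,0,0,0,0.75],[0,0,0,0,0,0,0.8],[0,0,0,0,0,0,0.9],[0,0,0,0,0,0,1],[0,-0.1,0,0,0,0,1],[0,-0.5,0,0,0,0,1],[0,-0.7,0,0,0,0,1],[0,-0.7,0,0,0,0,1],[0.4,-0.5,0,0,0,0,1],[0.5,0,0,0,0,0,1]]]'

```text
time: 8.0
tcp_pos: [0.5445, -0.0197, 0.1698]
orientation: [-1.37, 0.895, -0.912]
contact_force: [1.9, 0.3, 0.8]
width: 0.0851
```

Request:
move_arm --deltas '[[[0,0,0,0,0,0,1],[0,0,0,0,0,0,1],[0,0,0,0,0,0,1]]]'

```text
time: 8.25
tcp_pos: [0.54, -0.0197, 0.1618]
orientation: [-1.374, 0.908, -0.906]
contact_force: [0.5, 0.1, -0.2]
width: 0.0855
```

```bash
python3 look.py w4; python3 - <<'E'
import cv2,numpy as np
from h import *
im=cv2.imread("pics/w4.png");c=viewer.camera_info("wrist"); W=T(manip.get_state())@c["mount"]
hsv=cv2.cvtColor(im,cv2.COLOR_BGR2HSV)
m=cv2.inRange(hsv,(0,0,165),(180,35,255)); n,l,st,ce=cv2.connectedComponentsWithStats(m)
for i in range(1,n):
    if st[i,4]>4000: print(st[i],ce[i])
# flange corners seen in the picture are refined later
E
```

```text
gold [323. 137.] centre 521.6 20.9 r 30.3 z 0.0497
teal [306  15  43  15 519] [327.   20.6] [0.4899 0.1031 0.03  ]
teal [308 217  36  18 616] [325.6 225.8] [ 0.5561 -0.0532  0.03  ]
t 8.3 pos [ 0.5398 -0.0194  0.1615] yaw -66.83 F [-0.  -0.1  0.2] w 0.0855 q [-0.18  0.08  1.82  0.    1.24 -0.59]
shift units [-9.100e-01  1.231e+00  1.000e-03] turn units [ 0.0019  0.0037 -0.0017]
[ 260   37  135  179 7519] [332.33874185 110.58983907]
[ 282   62   90  137 6962] [328.2869865  122.81987935]
```

View pics/w4.png

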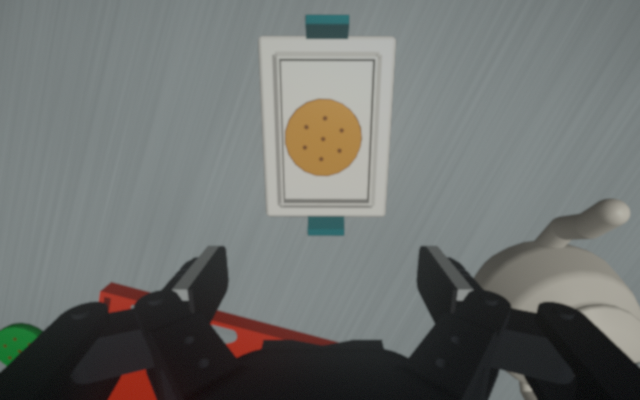

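The third biscuit lies flat on the stack at (323,137), top at 49.7 mm. Now I fix the keeper pose from corners and depth, and plan the trip to the cover.

```bash
python3 - <<'E'
from h import *
im,d,c,W=cap("wrist"); P=cloud(d,c,W)
C=np.array([ray(c,W,u,v,.016)[:2] for u,v in((260,37.5),(395,37.5),(268,216),(386,216))]); print(C.round(4).tolist(),"mean",C.mean(0).round(4))
sub=P[30:222,250:405]
for lo,hi in((.012,.019),(.030,.037)):
    k=sub[(sub[...,2]>lo)&(sub[...,2]<hi)][:,:2]; (x,y),(w,h),a=cv2.minAreaRect((k*1000).astype(np.float32)); print(lo,len(k),round(x,1),round(y,1),round(w,1),round(h,1),round(a,2))
go([.53,.35,.22],-67)
go([.54,.374,.22],-100.4)
E
```

```text
[[0.4427, 0.0731], [0.5449, 0.1169], [0.5035, -0.0703], [0.6072, -0.0257]] mean [0.5246 0.0235]
0.012 7961 523.9 23.7 115.7 158.7 23.01
0.03 2824 520.9 30.4 87.0 145.6 22.97
t 8.35 pos [ 0.5398 -0.0192  0.1614] yaw -66.81 F [ 0.4 -0.2 -1. ] w 0.0853 q [-0.18  0.08  1.82  0.    1.24 -0.59]
shift units [-6.866 -1.168  2.727] turn units [ 0.002   0.0042 -0.0017]
t 8.35 pos [ 0.5398 -0.0192  0.1614] yaw -66.81 F [ 0.4 -0.2 -1. ] w 0.0853 q [-0.18  0.08  1.82  0.    1.24 -0.59]
shift units [-7.229 -1.168  3.1  ] turn units [ 0.0024  0.7465 -0.0011]
```

Request:
move_arm --deltas '[[[-0.78,-0.3,0.3,0,0,0,1],[-0.78,-0.3,0.3,0,0,0,1],[-0.78,-0.3,0.3,0,0,0,1],[-0.78,-0.27,0.3,0,0,0,1],[-0.78,0,0.3,0,0,0,1],[-0.78,0,0.3,0,0,0,1],[-0.78,0,0.3,0,0,0,1],[-0.75,0,0.3,0,0,0,1],[0,0,0,0,0.15,0,1],[0,0,0,0,0.15,0,1]]]'

```text
time: 9.18
tcp_pos: [0.5273, 0.3058, 0.2161]
orientation: [-1.286, 1.085, -1.083]
contact_force: [0.4, -0.2, -0.4]
width: 0.0855
```

Request:
move_arm --deltas '[[[0,0,0,0,0.15,0,1],[0,0,0,0,0.15,0,1],[0,0,0,0,0.145,0,1],[0,0,0,0,0,0,1],[0,0,0,0,0,0,1]]]'

```text
time: 9.6
tcp_pos: [0.5285, 0.3029, 0.2166]
orientation: [-1.122, 1.339, -1.338]
contact_force: [-0.1, -0.5, -0.3]
width: 0.0854
```

```bash
python3 - <<'E'
from h import *
im,d,c,W=cap("wrist"); cv2.imwrite("pics/w5.png",im); P=cloud(d,c,W)
m=cv2.inRange(cv2.cvtColor(im,cv2.COLOR_BGR2HSV),(80,80,30),(100,255,255))>0
for n,z,lo,hi in(("flange",.004,-.004,.012),("griptop",.079,.072,.086)):
    k=m&(P[...,2]>lo)&(P[...,2]<hi); v,u=np.where(k)
    if len(u)<20: print(n,"none");continue
    Q=np.array([ray(c,W,a,b,z)[:2] for a,b in zip(u,v)]); (x,y),(w,h),a=cv2.minAreaRect((Q*1000).astype(np.float32))
    print(n,len(u),"px",u.mean().round(),v.mean().round(),"rect",round(x,1),round(y,1),round(w,1),round(h,1),round(a,2))
go([.54,.374,.22],-100.4)
E
```

```text
flange 59 px 322.0 324.0 rect 490.3 98.7 32.3 4.2 23.1
griptop 1117 px 324.0 95.0 rect 541.6 377.6 54.5 13.6 79.63
t 9.65 pos [0.5286 0.3028 0.2168] yaw -100.12 F [ 0.5 -0.7 -0.3] w 0.0855 q [0.39 0.19 1.58 0.   1.36 0.57]
shift units [-1.442 -0.064 -0.026] turn units [0.0012 0.0063 0.0006]
```

View pics/w5.png

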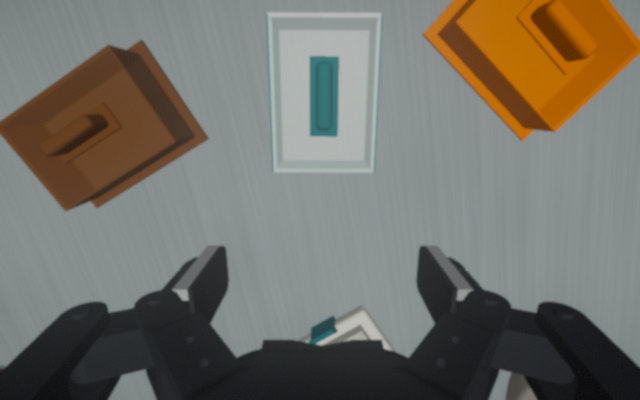

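Grip bar is at (324,95), 54.5×13.6 mm, centre (0.5416, 0.3776), yaw 79.6°. It belongs to the teal cover, between the brown one (left) and the orange one (right).

Request:
move_arm --deltas '[[[-0.5,0.3,-0.02,0,0.006,0,1],[-0.5,0.6,0,0,0,0,1],[-0.51,0.6,0,0,0,0,0.7],[0,0.44,0,0,0,0,0.6],[0,0.3,0,0,0,0,0.5],[0,0,0,0,0,0,0.5],[0,0,0,0,0,0,0.5],[0,0,0,0,0,0,0.5]]]'

```text
time: 10.32
tcp_pos: [0.5428, 0.3772, 0.1067]
orientation: [-1.114, 1.343, -1.344]
contact_force: [0.3, 0.6, 0.5]
width: 0.0428
```

```bash
python3 -c "
from h import *
go([.5412,.3773,.057],-100.4)"
```

```text
t 10.32 pos [0.5428 0.3772 0.1067] yaw -100.57 F [0.3 0.6 0.5] w 0.0428 q [0.49 0.41 1.53 0.   1.2  0.67]
shift units [ 0.004  0.994 -0.033] turn units [-0.0017 -0.0039 -0.0014]
```

Request:
move_arm --deltas '[[[0,0.3,-0.03,0,0,0,0.5],[0,0.3,0,0,0,0,0.5],[0,0.2,0,0,0,0,0.5],[0,0.16,0,0,0,0,0.5],[0,0,0,0,0,0,0.5],[0,0,0,0,0,0,0],[0,0,0,0,0,0,0],[0,0,0,0,0,0,0],[0,0,0,0,0,0,0],[0,0,0,0,0,0,0]]]' --squeeze 60

```text
time: 11.15
tcp_pos: [0.5414, 0.3775, 0.0583]
orientation: [-1.114, 1.344, -1.345]
contact_force: [1.0, -0.8, 2.8]
width: 0.013
```

```bash
python3 -c "
from h import *
go([.524,.0236,.15],-67)"
```

```text
t 11.15 pos [0.5414 0.3775 0.0583] yaw -100.64 F [ 1.  -0.8  2.8] w 0.013 q [ 0.49  0.47  1.56 -0.    1.12  0.68]
shift units [ 7.019 -1.84   0.968] turn units [-0.0023 -0.7475 -0.0009]
```

Request:
move_arm --deltas '[[[0,-0.2,0,0,0,0,0],[0,-0.4,0,0,0,0,0],[0,-0.6,0,0,0,0,0],[0,-0.6,0,0,0,0,0],[0,-0.5,0,0,0,0,0],[0.3,0,0.05,0,0,0,0],[0.5,0,0.07,0,0,0,0],[0.5,0,0.07,0,0,0,0],[0.5,0,0.07,0,0,0,0],[0.5,0,0.07,0,0,0,0]]]'

```text
time: 11.98
tcp_pos: [0.5349, 0.2601, 0.1727]
orientation: [-1.116, 1.344, -1.344]
contact_force: [0.2, -0.1, -1.1]
width: 0.0126
```

Request:
move_arm --deltas '[[[0.5,0,0.07,0,0,0,0],[0.5,0,0.07,0,0,0,0],[0.5,0,0.07,0,0,0,0],[0.5,0,0.07,0,0,0,0],[0.5,0,0.07,0,0,0,0],[0.5,0,0.07,0,0,0,0],[0.5,0,0.07,0,0,0,0],[0.5,0,0.07,0,0,0,0],[0.5,0,0.07,0,0,0,0],[0.2,0,0.02,0,0,0,0]]]'

```text
time: 12.82
tcp_pos: [0.5238, 0.0216, 0.1728]
orientation: [-1.116, 1.345, -1.347]
contact_force: [-0.2, -0.8, -1.4]
width: 0.0127
```

Request:
move_arm --deltas '[[[0,0,0,0,-0.15,0,0],[0,0,0,0,-0.15,0,0],[0,0,0,0,-0.15,0,0],[0,0,0,0,-0.15,0,0],[0,0,0,0,-0.15,0,0],[0,0,0,0,0,0,0],[0,0,0,0,0,0,0],[0,0,0,0,0,0,0]]]'

```text
time: 13.48
tcp_pos: [0.5241, 0.0245, 0.1725]
orientation: [-1.372, 0.91, -0.909]
contact_force: [0.1, 0.4, -1.5]
width: 0.013
```

```bash
python3 - <<'E'
from h import *
go([.524,.0236,.15],-67)
im,d,c,W=cap("wrist"); cv2.imwrite("pics/w6.png",im)
P=cloud(d,c,W); z0=manip.get_state()["tcp_pos"][2]
Ti=np.linalg.inv(T(manip.get_state())); Q=P@Ti[:3,:3].T+Ti[:3,3]
top=(d>0)&(abs(Q[...,1]-.0053)<.006); k=Q[top]
print("domefit tool xz",len(k), np.percentile(k[:,0],[1,50,99]).round(4),np.percentile(k[:,2],[1,50,99]).round(4))
im2,d2,c2,W2=cap("top"); m=cv2.inRange(cv2.cvtColor(im2,cv2.COLOR_BGR2HSV),(80,80,30),(100,255,255)); cv2.imwrite("pics/t6.png",im2)
n,l,st,ce=cv2.connectedComponentsWithStats(m)
for i in range(1,n):
    if st[i,4]>10: print(st[i],ray(c2,W2,*ce[i],z0-.056).round(4))
E
```

```text
t 13.48 pos [0.5241 0.0245 0.1725] yaw -67.06 F [ 0.1  0.4 -1.5] w 0.013 q [-0.1   0.03  1.85  0.    1.26 -0.5 ]
shift units [ 0.016  0.449 -0.009] turn units [ 0.0001 -0.0012 -0.0002]
domefit tool xz 31770 [-0.0703 -0.0368  0.0523] [-0.0492 -0.0013  0.047 ]
[316 193  14  26  80] [ 0.5165 -0.0511  0.1164]
[288 204   9   7  33] [0.5185 0.0492 0.1164]
[273 207  11  22  90] [0.4811 0.0925 0.1164]
[287 220  21  10  59] [0.463  0.0303 0.1164]
```

View pics/w6.png

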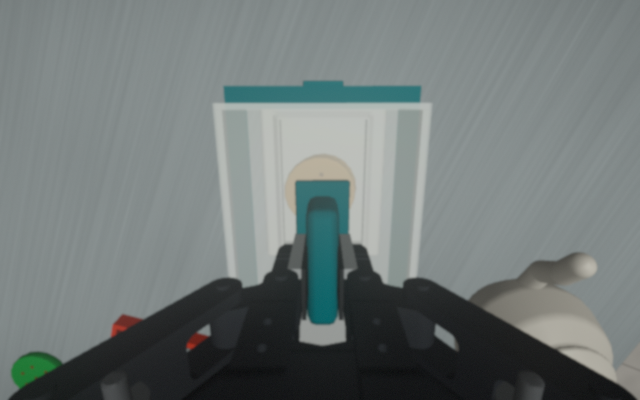

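Held cover: near dome edge at tool x −70.3 mm, sides at −49 and +47 mm, so it is centred in the hand within about 1 mm and in line. The keeper and stack show through it. Lowering now.

Request:
move_arm --deltas '[[[0.01,0.3,0.01,0,0,0,0],[0,0.4,0,0,0,0,0],[0,0.3,0,0,0,0,0],[0,0.2,0,0,0,0,0],[0,0.1,0,0,0,0,0],[0,0.1,0,0,0,0,0],[0,0,0,0,0,0,0],[0,0,0,0,0,0,0]]]'

```text
time: 14.25
tcp_pos: [0.5253, 0.0239, 0.1029]
orientation: [-1.373, 0.907, -0.908]
contact_force: [1.0, -0.4, -1.2]
width: 0.0127
```

Request:
move_arm --deltas '[[[0,0.06,0,0,0,0,0],[0,0.06,0,0,0,0,0],[0,0.06,0,0,0,0,0],[0,0,0,0,0,0,0],[0,0,0,0,0,0,0]]]'

```text
time: 14.67
tcp_pos: [0.5247, 0.0239, 0.0931]
orientation: [-1.374, 0.907, -0.907]
contact_force: [0.0, 0.1, -1.6]
width: 0.0127
```

```bash
python3 -c "
from h import *
go([.5245,.0236,.086],-67); print(manip.get_state()['wrist_torque'])"
```

```text
t 14.67 pos [0.5247 0.0239 0.0931] yaw -66.88 F [ 0.   0.1 -1.6] w 0.0127 q [-0.1   0.13  1.91  0.    1.11 -0.51]
shift units [ 0.005  0.143 -0.006] turn units [ 0.0005  0.0026 -0.0003]
[ 0.01190102  0.03039114 -0.0027    ]
```

Request:
move_arm --deltas '[[[0,0.05,0,0,0,0,0],[0,0.05,0,0,0,0,0],[0,0,0,0,0,0,0]]]'

```text
time: 14.92
tcp_pos: [0.5247, 0.0239, 0.0879]
orientation: [-1.374, 0.907, -0.907]
contact_force: [0.3, 0.2, -1.3]
width: 0.0125
```

Request:
move_arm --deltas '[[[0,0.03,0,0,0,0,0],[0,0.03,0,0,0,0,0],[0,0,0,0,0,0,0]]]'

```text
time: 15.17
tcp_pos: [0.5255, 0.0235, 0.0857]
orientation: [-1.373, 0.906, -0.908]
contact_force: [0.7, -2.0, 1.7]
width: 0.0127
```

```bash
python3 -c "
from h import *
go([.5245,.0236,.086],-67); print(manip.get_state()['wrist_torque'])"
```

```text
t 15.17 pos [0.5255 0.0235 0.0857] yaw -66.88 F [ 0.7 -2.   1.7] w 0.0127 q [-0.1   0.14  1.91 -0.    1.09 -0.51]
shift units [-0.009 -0.006 -0.018] turn units [-0.0013  0.0026  0.0014]
[-0.31131629 -0.13696028 -0.0277044 ]
```

Flange is resting on the catch bevels (TCP z 85.7 mm gives underside about 27 mm, within the expected 25–30 mm). Releasing, lifting and checking.

Request:
move_arm --deltas '[[[0,0,0,0,0,0,0.4],[0,0,0,0,0,0,0.5],[0,0,0,0,0,0,0.5],[0,-0.3,0,0,0,0,0.5],[0,-0.5,0,0,0,0,0.5],[0,-0.6,0,0,0,0,0.3],[0.5,-0.6,0,0,0,0,0],[0.6,-0.3,0,0,0,0,0],[0,0,0,0,0,0,0],[0,0,0,0,0,0,0]]]'

```text
time: 16.0
tcp_pos: [0.5475, -0.0277, 0.2017]
orientation: [-1.372, 0.906, -0.91]
contact_force: [-0.3, 1.0, -1.2]
width: -0.0003
```

Request:
move_arm --deltas '[[[0,0,0,0,0,0,0],[0,0,0,0,0,0,0]]]'

```text
time: 16.17
tcp_pos: [0.5452, -0.0258, 0.1988]
orientation: [-1.374, 0.909, -0.904]
contact_force: [-0.9, 0.6, -0.0]
width: 0.0004
```

```bash
cat > cov.py <<'E'
from h import *
import sys
im,d,c,W=cap("wrist"); cv2.imwrite(f"pics/{sys.argv[1]}.png",im); P=cloud(d,c,W)
m=cv2.inRange(cv2.cvtColor(im,cv2.COLOR_BGR2HSV),(80,80,30),(100,255,255))>0
# dome top relative to the keeper's middle, keeper axes (x at 113 deg)
a=np.radians(113); e=np.array([[np.cos(a),np.sin(a)],[-np.sin(a),np.cos(a)]])
L=(P[...,:2]-[.524,.0236])@e.T; z=P[...,2]
for s in(-62,-50,-40,40,50,62):
    k=(d>0)&(abs(L[...,0]-s/1000)<.004)&(abs(L[...,1])<.03)&(z>.06); print("x",s,k.sum(),np.median(z[k]).round(4) if k.any() else None)
k=m&(abs(L[...,0])<.05)&(abs(L[...,1])<.03)&(z>.085)&(z<.12)
if k.sum()>50:
    zt=np.median(z[k]);v,u=np.where(k);Q=np.array([ray(c,W,i,j,zt)[:2] for i,j in zip(u,v)]);(x,y),(w,h),an=cv2.minAreaRect((Q*1000).astype(np.float32)); print("grip",zt.round(4),round(x,1),round(y,1),round(w,1),round(h,1),round(an,1))
u=e[0]
go([.524+.055*u[0],.0236+.055*u[1],.10],-67); go([.524-.055*u[0],.0236-.055*u[1],.10],-67)
E
python3 cov.py w7
```

```text
x -62 1409 0.2364
x -50 2364 0.246
x -40 14820 0.2711
x 40 864 0.0795
x 50 901 0.0795
x 62 948 0.0794
grip 0.1053 524.3 23.5 13.8 54.1 22.8
t 16.22 pos [ 0.5453 -0.0257  0.1988] yaw -66.83 F [-0.7  1.2 -0.1] w 0.0 q [-0.19  0.06  1.77  0.    1.32 -0.6 ]
shift units [-2.17   1.98   0.005] turn units [ 0.0029  0.0037 -0.0024]
t 16.22 pos [ 0.5453 -0.0257  0.1988] yaw -66.83 F [-0.7  1.2 -0.1] w 0.0 q [-0.19  0.06  1.77  0.    1.32 -0.6 ]
shift units [ 3.000e-02  1.976e+00 -1.000e-03] turn units [ 0.0029  0.0037 -0.0024]
```

View pics/w7.png

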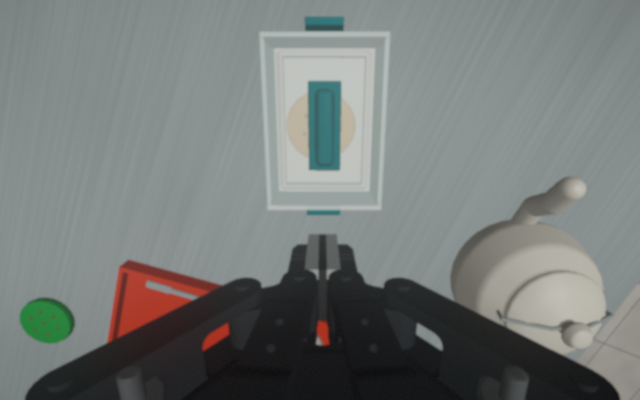

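The cover sits loose and centred on the keeper: grip bar at (324,125), world (524.3, 23.5) mm, top at 79.5 mm. Catches show at (324,22) and (324,212). I press the near (−x) end first.

Request:
move_arm --deltas '[[[0.03,0.5,0,0,0.003,0,0],[0,0.6,0,0,0,0,0],[0,0.5,0,0,0,0,0],[0,0.38,0,0,0,0,0],[0,0.2,0,0,0,0,0],[0,0.1,0,0,0,0,0],[0,0,0,0,0,0,0],[0,0,0,0,0,0,0]]]'

```text
time: 16.88
tcp_pos: [0.5476, -0.0279, 0.087]
orientation: [-1.372, 0.908, -0.909]
contact_force: [0.4, 0.1, -0.3]
width: 0.0002
```

Request:
move_arm --deltas '[[[0,0.06,0,0,0,0,0],[0,0.06,0,0,0,0,0],[0,0.06,0,0,0,0,0],[0,0,0,0,0,0,0]]]'

```text
time: 17.22
tcp_pos: [0.5476, -0.0281, 0.0778]
orientation: [-1.372, 0.908, -0.91]
contact_force: [0.5, 0.7, 1.8]
width: -0.0
```

```bash
python3 -c "
from h import *
go([.5455,-.027,.069],-67)"
```

```text
t 17.22 pos [ 0.5476 -0.0281  0.0778] yaw -67.02 F [0.5 0.7 1.8] w -0.0 q [-0.2   0.2   1.86  0.    1.08 -0.6 ]
shift units [-0.036  0.176 -0.03 ] turn units [-0.0015 -0.0004  0.0007]
```

Request:
move_arm --deltas '[[[0,0.05,0,0,0,0,0],[0,0.05,0,0,0,0,0],[0,0,0,0,0,0,0]]]'

```text
time: 17.47
tcp_pos: [0.5473, -0.0283, 0.0725]
orientation: [-1.373, 0.908, -0.909]
contact_force: [-0.4, 0.3, 0.9]
width: -0.0003
```

Request:
move_arm --deltas '[[[0,0.04,0,0,0,0,0],[0,0.04,0,0,0,0,0],[0,0,0,0,0,0,0]]]'

```text
time: 17.72
tcp_pos: [0.5474, -0.028, 0.0706]
orientation: [-1.373, 0.909, -0.909]
contact_force: [-7.7, 0.5, 18.8]
width: 0.0
```

```bash
python3 -c "
from h import *
go([.5455,-.027,.069],-67)"
```

```text
t 17.72 pos [ 0.5474 -0.028   0.0706] yaw -67.0 F [-7.7  0.5 18.8] w 0.0 q [-0.2   0.21  1.86 -0.    1.07 -0.6 ]
shift units [-0.034  0.033 -0.026] turn units [ 0.0002 -0.0001 -0.0001]
```

The first end took 19 N firm contact at 70.6 mm after a force drop, which is consistent with a click. Now over the bar to the +x end.

Request:
move_arm --deltas '[[[0,-0.4,0,0,0,0,0],[0,-0.5,0,0,0,0,0],[0,-0.5,0,0,0,0,0],[-0.6,0,-0.02,0,0,0,0],[-0.8,0,0,0,0,0,0],[-0.8,0,0,0,0,0,0],[0,0.3,0,0,0,0,0],[0,0.4,0,0,0,0,0],[0,0.3,0,0,0,0,0],[0,0,0,0,0,0,0]]]'

```text
time: 18.55
tcp_pos: [0.4999, 0.0732, 0.0847]
orientation: [-1.377, 0.913, -0.904]
contact_force: [-1.2, -0.4, -0.6]
width: -0.0
```

Request:
move_arm --deltas '[[[0,0,0,0,0,0,0],[0,0.05,0,0,0,0,0],[0,0,0,0,0,0,0]]]'

```text
time: 18.8
tcp_pos: [0.5039, 0.0726, 0.0865]
orientation: [-1.372, 0.908, -0.91]
contact_force: [0.3, -0.6, -1.0]
width: 0.0002
```

```bash
python3 -c "
from h import *
go([.5025,.0742,.069],-67)"
```

```text
t 18.8 pos [0.5039 0.0726 0.0865] yaw -67.04 F [ 0.3 -0.6 -1. ] w 0.0002 q [-0.01  0.1   1.95  0.    1.09 -0.41]
shift units [-0.04   0.351 -0.013] turn units [-0.0015 -0.0009  0.0006]
```

Request:
move_arm --deltas '[[[-0.04,0.06,-0.01,0,0,0,0],[0,0.06,0,0,0,0,0],[0,0.06,0,0,0,0,0],[0,0,0,0,0,0,0]]]'

```text
time: 19.13
tcp_pos: [0.502, 0.0747, 0.0768]
orientation: [-1.372, 0.909, -0.909]
contact_force: [-0.0, 1.5, 0.4]
width: 0.0001
```

Request:
move_arm --deltas '[[[0,0.05,0,0,0,0,0],[0,0.05,0,0,0,0,0],[0,0,0,0,0,0,0]]]'

```text
time: 19.38
tcp_pos: [0.502, 0.0746, 0.0719]
orientation: [-1.373, 0.908, -0.909]
contact_force: [0.1, -0.3, 1.2]
width: 0.0002
```

Request:
move_arm --deltas '[[[0,0.04,0,0,0,0,0],[0,0.04,0,0,0,0,0],[0,0,0,0,0,0,0]]]'

```text
time: 19.63
tcp_pos: [0.5021, 0.0747, 0.069]
orientation: [-1.373, 0.909, -0.908]
contact_force: [-6.3, 1.9, 13.1]
width: -0.0002
```

```bash
python3 -c "
from h import *
go([.5025,.0742,.069],-67)"
```

```text
t 19.63 pos [0.5021 0.0747 0.069 ] yaw -67.01 F [-6.3  1.9 13.1] w -0.0002 q [-0.01  0.13  1.96  0.    1.05 -0.41]
shift units [ 0.012 -0.     0.004] turn units [ 0.0001 -0.0002 -0.0004]
```

Request:
move_arm --deltas '[[[0,-0.4,0,0,0,0,0],[0,-0.6,0,0,0,0,0],[0,-0.7,0,0,0,0,0],[0.6,-0.7,0,0,0,0,0],[0.8,-0.2,0,0,0,0,0],[0.8,0,0,0,0,0,0],[0.2,0,0,0,0,0,0],[0,0,0,0,0,0,0],[0,0,0,0,0,0,0],[0,0,0,0,0,0,0]]]'

```text
time: 20.47
tcp_pos: [0.5467, -0.0325, 0.1934]
orientation: [-1.373, 0.911, -0.907]
contact_force: [1.0, 0.0, 0.3]
width: -0.0001
```

```bash
sed -i 's/&(z>.06)/\&(z>.06)\&(z<.09)/; s/(z>.085)&(z<.12)/(z>.085)\&(z<.115)/' cov.py; python3 cov.py w8; python3 -c "
from look import *
im,d,c,W=cap('side'); cv2.imwrite('pics/s8.png',cv2.resize(im[170:240,255:355],None,fx=7,fy=7,interpolation=cv2.INTER_CUBIC))"
```

```text
x -62 608 0.0688
x -50 625 0.0688
x -40 639 0.0688
x 40 838 0.0687
x 50 859 0.0687
x 62 886 0.0687
grip 0.0941 525.7 22.7 13.6 54.7 22.8
t 20.52 pos [ 0.5467 -0.0322  0.1935] yaw -66.96 F [-0.   0.1 -0.4] w -0.0 q [-0.2   0.07  1.77  0.    1.31 -0.61]
shift units [-2.303  1.874  0.022] turn units [ 0.0019  0.0008 -0.0017]
t 20.52 pos [ 0.5467 -0.0322  0.1935] yaw -66.96 F [-0.   0.1 -0.4] w -0.0 q [-0.2   0.07  1.77  0.    1.31 -0.61]
shift units [-0.103  1.871  0.02 ] turn units [ 0.0019  0.0008 -0.0017]
```

View pics/w8.png

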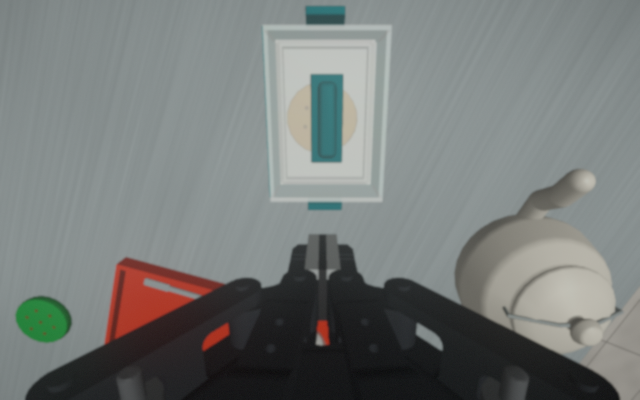

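View pics/s8.png

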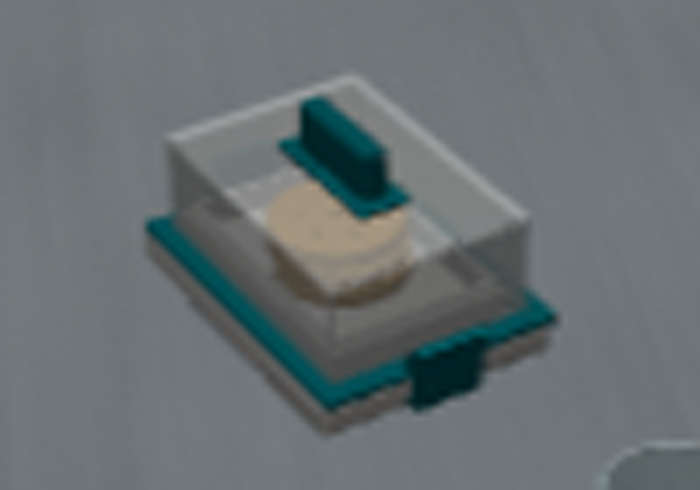

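Both ends of the dome top read 68.7–68.8 mm (69 expected when home), and the flange lies flat on the ledge under the hook with the biscuits flat inside. The gripper is clear, so I hand in.

```bash
python3 -c "
from workcell import manip
print(manip.sign_off(), manip.get_state()['time'])"
```

```text
the job is handed in; nothing more can be done
the job is handed in; nothing more can be done
```

The leftover biscuit is on the stack, and the cover is over it and pressed down at both ends. I handed the job in at about 20.5 s of the 61 s allowed.

- **Biscuit:** it lay flat on the stack, about 1 mm from the biscuit below and about 3.5 mm from the keeper's middle. I measured this before the cover went on and did not repeat it numerically afterwards. The last pictures show it flat under the cover.
- **Cover:** both ends of the dome top read 68.7 to 68.8 mm, against 69 mm when fully home. The grip bar read within about 2 mm of the keeper's middle and in line with it. In the side view the flange lies flat on the ledge, under the hook of the one catch in clear view.
- **Catches:** I had no direct reading of their angles. That both clicked rests on the dome heights and on the firm stop at each end when pressing (19 N and 13 N).
- **Bystanders:** I used clear paths and felt no contact with the glasses, teapot or teaspoons. I did not re-measure where they stand.
- **Disagreement:** the first top-view position of the grip bar differed from the close wrist view by about 8 mm. I used the wrist view, which agreed with the flange position.

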